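Open the capsule box

TASK

Open the wooden capsule box: turn both turn buttons aside until they are clear of the top panel, then lift the panel out by its pull. Set the panel down gently, flat and pull side up, on the free part of the wooden tray's floor, leave the buttons turned aside, and do not disturb the other things.

Things in the scene. Friction and masses are not known exactly. Their poses are not given: they have to be found in the camera images.
- capsule_box: Low wooden box, 150 (x) x 226 (y) x 80 mm high, immovable; origin at the centre of its underside, y along its long side. In its flat top frame the panel lies flush in a recess 108 x 138 x 10 mm, 2 mm play all round. Turn buttons sit on the frame at both short ends, pivots 91 mm from the centre along +y and -y. Coffee capsules lie inside.
- button_left (a joint): Wooden turn button at the box's +y end, turning on its middle. Value: angle about the upright, counter-clockwise from above; 0 = bar along the box's y, its inner end covering 18 mm of the panel; +-1.571 = along the panel's edge; clear of the panel beyond +-1.17; stops at +-1.7. Starts within +-0.45; stays where left (friction about 0.05 N m).
- button_right (a joint): Wooden turn button at the box's -y end, turning on its middle. Value: angle about the upright, counter-clockwise from above; 0 = bar along the box's y, its inner end covering 18 mm of the panel; +-1.571 = along the panel's edge; clear of the panel beyond +-1.17; stops at +-1.7. Starts within +-0.45; stays where left (friction about 0.05 N m).
- button_left_grip (a point): Point on the pivot axis of the left (+y) button, half-way up its thumb fin, 103 mm above the worktop; axes turn with the button, y along bar and fin. The bar is round-ended, 80 x 20 x 9 mm, 2 mm above the frame; the upright fin along its top is 12 mm thick, 52 mm long, from 91 to 114 mm above the worktop.
- button_right_grip (a point): Point on the pivot axis of the right (-y) button, half-way up its thumb fin, 103 mm above the worktop; axes turn with the button, y along bar and fin. The bar is round-ended, 80 x 20 x 9 mm, 2 mm above the frame; the upright fin along its top is 12 mm thick, 52 mm long, from 91 to 114 mm above the worktop.
- panel_pull (a point): Centre of the wooden pull on the loose panel (0.16 kg nominal). The panel is 104 (x) x 134 (y) x 10 mm; the pull stands upright at its middle, 18 mm thick (x), 68 mm long (y), its top 38 mm above the panel's underside, rounded edges. This point is 24 mm above the panel's underside; axes as the panel's, z up from the pull side.
- tray_floor (a point): Centre of the upper face of the floor of a wooden serving tray that stands immovably on the worktop; the floor is 8 mm above the worktop, 176 mm (x) by 360 mm (y) inside, with walls up to 48 mm above the worktop (the end grips rise to 70 mm). The tumbler and the salt shaker stand near its -y end; the rest is free.
- tumbler_b: Clear glass tumbler, 81 mm across, 101 mm high, standing near the -y end of the tray; origin at the centre of its underside. Leave it alone.
- salt_shaker: Salt shaker, 44 mm across, 90 mm high, standing in the tray beside the tumbler; origin at the centre of its underside. Leave it alone.
- pepper_mill: Wooden pepper mill, 58 mm across, 165 mm high, at the back; origin at the centre of its underside. Leave it alone.
- honey_jar: Honey jar with screw lid, 58 mm across, 118 mm high, at the back; origin at the centre of its underside. Leave it alone.
- tea_caddy_a: Grey metal tea caddy, 53 x 73 x 98 mm, at the back; origin at the centre of its underside. Leave it alone.
- tomato_tin: Round tin, 75 mm across, 58 mm high, at the right; origin at the centre of its underside. Leave it alone.
- paprika_jar: Spice jar, 45 mm across, 100 mm high, at the right; origin at the centre of its underside. Leave it alone.
- panel: The same loose panel, by the centre of its underside.
Things that resemble listed ones, but are neither listed nor needed, are in the scene too. Of the things that look like the panel, the largest one is meant.

How it is judged (in metres and radians):
On the way, in this order (a step that is already met when the one before it is completed fails the run):
1. both turn buttons are turned aside, clear of the panel, with the panel still lying in its frame ((value of joint button_left above 1.1 rad or value of joint button_left below -1.1 rad) and (value of joint button_right above 1.1 rad or value of joint button_right below -1.1 rad) and z of panel_pull in the frame of capsule_box below 0.106 m), for 0.2 s.
2. the panel is lifted out, 50 mm or more above its seat (z of panel_pull in the frame of capsule_box above 0.144 m), for 0.1 s.
3. the panel is lowered in the fingers to within 25 mm of the tray's floor (not dropped) (x of panel_pull in the frame of tray_floor between -0.06 and 0.06 m and y of panel_pull in the frame of tray_floor between -0.125 and 0.125 m and z of panel_pull in the frame of tray_floor below 0.049 m and contact force between the fingers and panel above 0.3 N), for 0.05 s.
At the end, for the whole second after the job is handed in: The panel lies at rest, released, flat (within 0.08 rad) and pull side up on the tray's floor (its pull point 18 to 30 mm above the floor, within 60 mm of the tray's centre across and 125 mm along), and both buttons are still turned at least 1.1 rad aside (x of panel_pull in the frame of tray_floor between -0.06 and 0.06 m and y of panel_pull in the frame of tray_floor between -0.125 and 0.125 m and z of panel_pull in the frame of tray_floor between 0.018 and 0.03 m and angle between panel_pull's own z axis and vertical below 0.08 rad and linear speed of panel below 0.02 m/s and (value of joint button_left above 1.1 rad or value of joint button_left below -1.1 rad) and (value of joint button_right above 1.1 rad or value of joint button_right below -1.1 rad)); the robot touches nothing.
It fails at once if a bystander is shifted more than 30 mm or tipped more than 0.35 rad (distance of any of tumbler_b, salt_shaker, pepper_mill, honey_jar, tea_caddy_a, tomato_tin, paprika_jar from where it was at the start of the episode above 0.03 m or angle between any of tumbler_b, salt_shaker, pepper_mill, honey_jar, tea_caddy_a, tomato_tin, paprika_jar's own z axis and vertical above 0.35 rad).
It also fails if it takes over 72 s, if anything falls off the work surface, if the arm or the gripper's body presses on something with over 40 N, if the wrist force passes 120 N, or if a joint passes its speed limit or range.

ROBOT

A 6-joint arm with a two-finger parallel gripper is mounted at the origin on a cart in front of the work surface, level with it; the furniture and walls round the work are solid. World frame = base frame: x ahead of the robot, y to its left, z up, the work surface at z = 0. Lengths are in mm, angles in degrees, forces in N, time in s.
With the tool pointing down it reaches from about 300 to 850 mm from the base axis. Payload 4.2 kg.
Tool frame: the origin (TCP) lies at the very end of the fingers, on their centre line; the grasp point (between the pads) lies 19 mm behind it; z points along the fingers, y is the line along which they close (so a half turn about z gives the same grasp; the last joint's range is limited). The gripper opens to 91 mm and grips with 3 to 60 N. Pads are 32 mm wide; open, the fingers measure 118 mm over their backs; the gripper's body (76 mm by 178 mm) begins 60 mm behind the grasp point.
Start: joints at [70.646, 18.312, 89.639, -0, 72.044, -1.146], TCP at [179.677, 546.223, 213.976] pointing down, gripper open.
Joint ranges: [-177.97, 177.97], [-48.28, 115.42], [12.27, 149.76], [-77.06, 257.06], [2.81, 150.46], [-146.56, 146.56]. Speed limits (degrees/s): [147.25, 147.25, 180, 180, 180, 180].

INTERFACE

Orientations are given as [roll, pitch, yaw] about the fixed x, y, z axes, in that order (R = Rz(yaw) Ry(pitch) Rx(roll)).
In Python, from workcell import env, eyes gives the robot as it stands.
- The arm moves only by the tool send_rows, never from a script. Its argument "targets" is text: rows parted by semicolons, each of 7 numbers parted by spaces: the shift along the tool's x, y, z in m, then the turn, a rotation vector about the tool's x, y, z in degrees, then the opening in per cent of the stroke, from 0 (shut) to 100 (fully open). A call has 1 to 12 rows; each row is the pose to reach, as a shift and turn from the pose commanded when the call began, along the tool's axes at that moment; what a row does not reach only later rows make up. A row lasts 1/12 s, in which the tool goes at most 41.7 mm and 7.16 degrees, less where a joint would pass 70% of its speed; a pose out of reach is approached as far as the arm can. A call with a gripper value outside its range is refused whole. The fingers move at their own pace and stop on an object; "grip_force" is the grip in N (left out, the last holds). Time passes only in rows, so rows that repeat a pose let the fingers close. It gives the time, the measured TCP pose, the force, the opening and the grip force at its end, in the units of the state.
- env.state(): the state, without advancing time (a new reading comes with each control period).
- eyes.grab_frame(name): name is "side" or "top"; returns a dict with "image" (480x640x3 uint8, blue, green, red), "fovy" (degrees; the focal length in pixels is half the picture's height over the tangent of half this angle, whatever the lens; pixels are square), "cx", "cy" (the principal point, pixels), "eye" and "attitude" of the camera in the world. Camera axes: x right, y up, looking along -z (the intrinsics and any distortion apply to the point x, -y, -z); pixel columns grow to the right and rows downward; lengths in mm; the calibration is good to about 2 mm. A picture is of the moment at which its call begins. There is no depth.
- env.job_done(): hands the job in; it is judged then, once.
The state is a dict: "time_s": time; "qpos": joint angles; "qvel": joint speeds; "effort": joint torques, N m; "ee_pos": TCP position; "ee_rot": TCP orientation; "force": force on the tool from outside, world axes, zero at the start; "torque": the same for the moment, N m; "gripper_width": finger opening in mm; "gripper_force": force on a finger pad.
Only numpy, scipy, OpenCV 4.12 (cv2) and the standard library are available. Lean on these libraries where they do the work, as an engineer would, in place of code of your own. Each camera call takes 0.05 s, during which the arm holds its last target. There are 200 camera calls.

## Working session

There is one attempt and no reset: what is moved stays moved. The work goes in short steps, Python scripts to look and compute and a tool call to move; the robot and the scene stay as the last step left them, time stands still between calls to the robot, and variables do not carry over. Pictures are saved under pics/ and viewed, at most 10 in all, crops included, and the job is handed in when it is done.

Besides the shell and the picture viewer there is one more tool, called after "Call:" as a command line: name --argument value ..., lists and objects as JSON in quotes. send_rows: Moves the arm, as the interface text tells. Its arguments: {"type":"object","properties":{"targets":{"type":"string"},"grip_force":{"type":"number"}},"required":["targets"]}

```bash
ls; mkdir -p pics; python3 - <<'E'
from workcell import env, eyes
import cv2
for n in ("top","side"):
    f=eyes.grab_frame(n); cv2.imwrite(f"pics/{n}0.png",f["image"])
    print({k:v for k,v in f.items() if k!="image"})
print(env.state())
E
```

```text
pics
{'fovy': 49.121883024254906, 'cx': 320.01963635345675, 'cy': 237.6793489666581, 'eye': array([  63.75134991,  -51.76240478, 1579.65543259]), 'attitude': array([ 15.4608194 ,  -0.44872965, -88.58854613])}
{'fovy': 55.52574094286283, 'cx': 318.3720046592103, 'cy': 243.3603082034322, 'eye': array([  514.9372402 , -1320.98656939,   849.43533379]), 'attitude': array([59.41527026,  0.65993561,  0.17272968])}
{'time_s': 0.1, 'qpos': array([ 7.06468189e+01,  1.83469074e+01,  8.96983042e+01,  1.55093914e-04,
        7.20440033e+01, -1.14465885e+00]), 'qvel': array([-0.00325752, -0.08080851, -0.19448449,  0.04606797, -0.02615885,
       -0.00565837]), 'effort': array([ 1.85101191e-03, -4.13331556e+01, -2.32511437e+01,  7.29592913e-02,
        4.21386876e-02, -5.96971722e-05]), 'ee_pos': array([179.51304535, 545.79243482, 213.22262299]), 'ee_rot': array([-1.79910806e+02, -1.92965527e-03,  1.61791428e+02]), 'force': array([ 0.24564552, -0.67001525,  0.66194146]), 'torque': array([-0.01351312, -0.02479688, -0.02286394]), 'gripper_force': 0.0, 'gripper_width': 91.47879555851581}
```

View pics/top0.png

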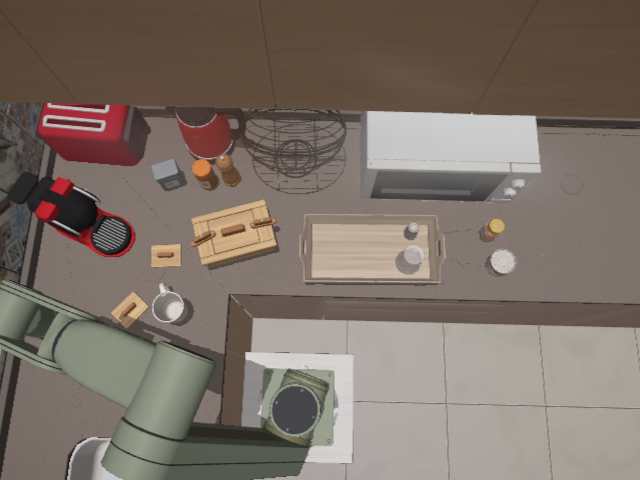

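View pics/side0.png

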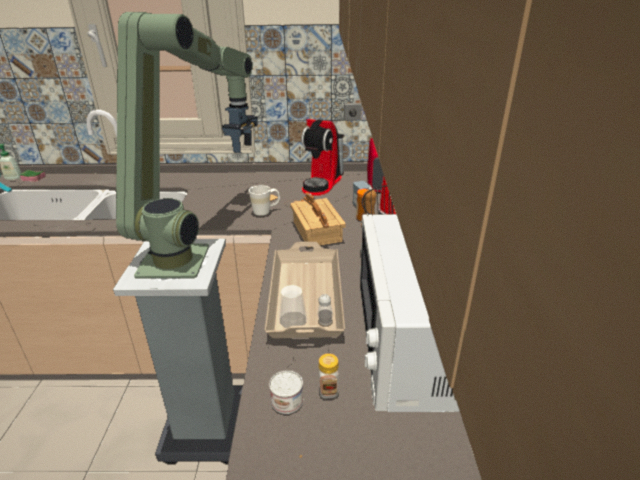

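The top view shows the box at about (234,232), with its buttons at (204,238) and (263,223) and the pull at (233,230). The tray is at (372,249) with the shaker (413,228) and tumbler (413,256) at its -y end. There are three panel-like pieces: the one in the box (233,230), and two small boards with pulls at (166,256) and (130,309). The one in the box is the largest, so it fits. I'll confirm this in a crop.

```bash
cat > h.py <<'E'
import numpy as np, cv2
from scipy.spatial.transform import Rotation as R
def cam(f):
    return R.from_euler('xyz',f["attitude"],degrees=True).as_matrix(), 240/np.tan(np.radians(f["fovy"]/2))
def back(f,px,z):
    M,F=cam(f); u,v=px
    d=M@np.array([(u-f["cx"])/F,-(v-f["cy"])/F,-1]); e=np.array(f["eye"])
    return e+d*(z-e[2])/d[2]
def proj(f,p):
    M,F=cam(f); c=M.T@(np.array(p,float)-f["eye"])
    return np.array([f["cx"]-F*c[0]/c[2], f["cy"]+F*c[1]/c[2]])
def crop(f,x,y,w,h,s,name):
    cv2.imwrite(name,cv2.resize(f["image"][y:y+h,x:x+w],None,fx=s,fy=s,interpolation=cv2.INTER_CUBIC))
E
python3 - <<'E'
from h import *
from workcell import eyes
f=eyes.grab_frame("top"); crop(f,140,190,150,110,5.33,"pics/boxtop.png")
g=eyes.grab_frame("side"); crop(g,280,185,75,65,9,"pics/boxside.png")
for px,z in [((234,230),108),((204,238),114),((263,223),114),((372,249),8)]: print(px,back(f,px,z).round())
E
```

```text
(234, 230) [487. 198. 108.]
(204, 238) [459. 282. 114.]
(263, 223) [509. 114. 114.]
(372, 249) [ 467. -215.    8.]
```

View pics/boxtop.png

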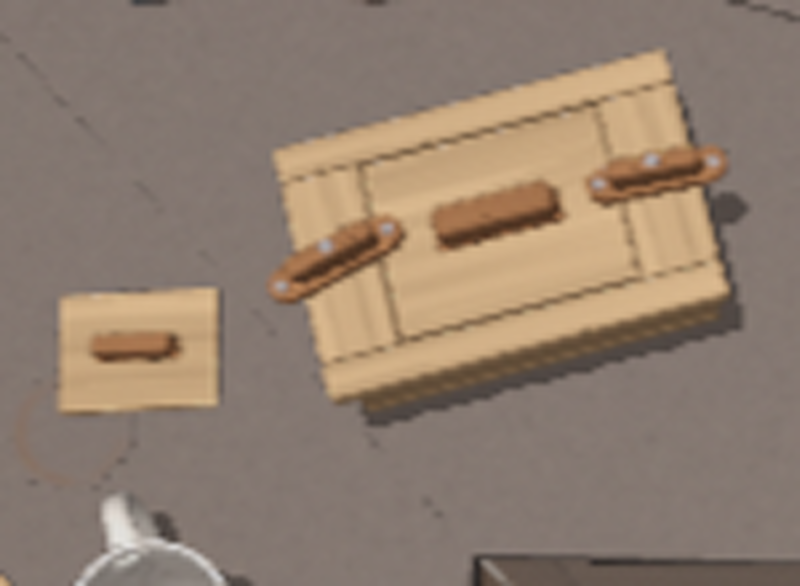

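View pics/boxside.png

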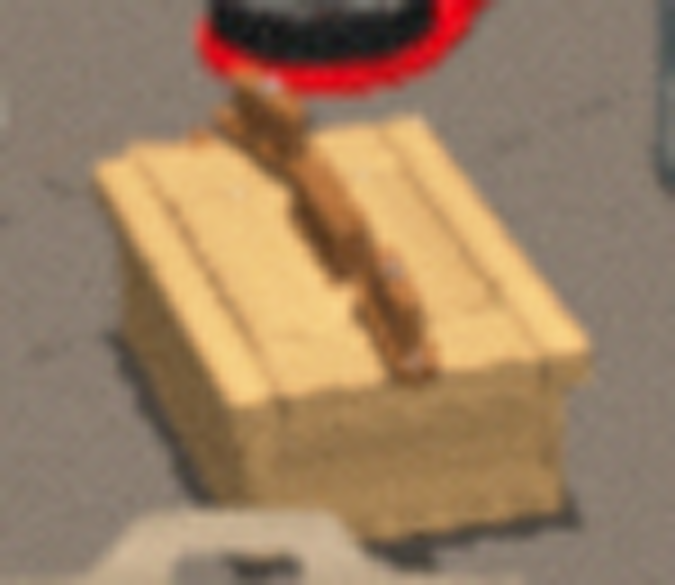

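The crop confirms it. The box panel with its long pull at crop (497,213) is clearly larger than the loose decoy at (138,350). The left button's end dots are at (281,286) and (387,228), with its pivot dot at (326,245). The right button's are at (598,184) and (712,160), pivot (652,160). Box top corners are (273,150), (665,52), (728,293) and (333,402).

```bash
python3 - <<'E'
from h import *
from workcell import eyes,env
f=eyes.grab_frame("top")
b=lambda u,v,z: back(f,(140+(u+.5)/5.33-.5,190+(v+.5)/5.33-.5),z)
c=[b(*p,80) for p in [(273,150),(665,52),(728,293),(333,402)]]
ctr=np.mean(c,axis=0); d=(c[0]+c[3]-c[1]-c[2])/2; print("box",ctr.round(1),np.linalg.norm(d),"yaw",np.degrees(np.arctan2(d[1],d[0]))-90)
yaw=np.degrees(np.arctan2(d[1],d[0]))-90
for n,e,m in [("L",[(387,228),(281,286)],(326,245)),("R",[(598,184),(712,160)],(652,160))]:
    p=[b(*q,91) for q in e]; v=p[1]-p[0]
    if n=="R": v=-v
    a=np.degrees(np.arctan2(v[1],v[0]))-90
    s=1 if n=="L" else -1
    print(n,"ends mid",np.mean(p,axis=0).round(1),"len",np.linalg.norm(v),"dot",b(*m,114).round(1),"world ang",a,"joint",a-yaw,
     "pred",(ctr+s*91*np.array([-np.sin(np.radians(yaw)),np.cos(np.radians(yaw)),0])).round(1))
print("pull",b(497,205,108))
q=[(305,215),(438,215),(440,283),(303,283)]
print("tray outer rim z48",[back(f,k,48).round() for k in q])
for q in [(413,228),(413,256)]: print(back(f,q,95).round())
print(env.state()["ee_rot"])
E
```

```text
box [491.4 204.   80. ] 224.5473356517172 yaw 17.025326420151558
L ends mid [466.1 292.2  91. ] len 65.39440971572478 dot [466.4 291.9 114. ] world ang 31.98738355534752 joint 14.962057135195963 pred [464.7 291.   80. ]
R ends mid [519.7 118.3  91. ] len 64.48103404830155 dot [519.5 117.7 114. ] world ang 14.053986904209765 joint -2.971339515941793 pred [518. 117.  80.]
pull [493.28185654 201.81231453 108.        ]
tray outer rim z48 [array([558.,  -6.,  48.]), array([ 569., -413.,   48.]), array([ 358., -412.,   48.]), array([347.,  -6.,  48.])]
[ 512. -327.   95.]
[ 427. -325.   95.]
[-1.79960607e+02 -2.96150693e-04  1.61792501e+02]
```

```bash
cat >> h.py <<'E'
def delta(c,t):
    "c,t=(x,y,z,yaw) mm,deg, tool down: tool shift (mm) and turn about tool z (deg)"
    M=R.from_euler('xyz',[180,0,c[3]],degrees=True).as_matrix()
    print((M.T@(np.array(t[:3])-c[:3])).round(1),"rz",round(c[3]-t[3],1))
E
python3 - <<'E'
from h import *
delta((179.7,546.2,214,161.8),(466,292,175,122))
E
```

```text
[-351.4 -152.1   39. ] rz 39.8
```

Call:
send_rows --targets "-0.015 -0.007 0 0 0 2 55; -0.045 -0.02 0 0 0 6 55; -0.08 -0.035 0 0 0 10 55; -0.115 -0.05 0 0 0 14 55; -0.15 -0.065 0 0 0 18 55; -0.185 -0.08 0.005 0 0 22 55; -0.22 -0.095 0.01 0 0 26 55; -0.255 -0.11 0.015 0 0 30 55; -0.29 -0.125 0.02 0 0 34 55; -0.32 -0.138 0.028 0 0 37 55; -0.341 -0.148 0.034 0 0 39 55; -0.3514 -0.1521 0.039 0 0 39.8 55" --grip_force 15

```text
time_s: 1.25
ee_pos: [467.7, 289.7, 174.3]
ee_rot: [-180.0, 0.0, 121.8]
force: [-0.4, -0.1, 0.2]
gripper_width: 50.3
gripper_force: 0.0
```

Call:
send_rows --targets "0 0 0.01 0 0 0 55; 0 0 0.03 0 0 0 55; 0 0 0.05 0 0 0 55; 0 0 0.065 0 0 0 55; 0 0 0.075 0 0 0 55; 0 0 0.080 0 0 0 55; 0 0 0.080 0 0 0 55; 0 0 0.080 0 0 0 55"

```text
time_s: 1.92
ee_pos: [465.9, 292.7, 95.3]
ee_rot: [180.0, -0.0, 122.0]
force: [0.6, 0.5, 0.6]
gripper_width: 50.2
gripper_force: 0.0
```

```bash
python3 - <<'E'
from h import *
from workcell import eyes
f=eyes.grab_frame("side"); crop(f,280,165,75,65,9,"pics/grip1.png")
E
```

```text
(no output)
```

View pics/grip1.png

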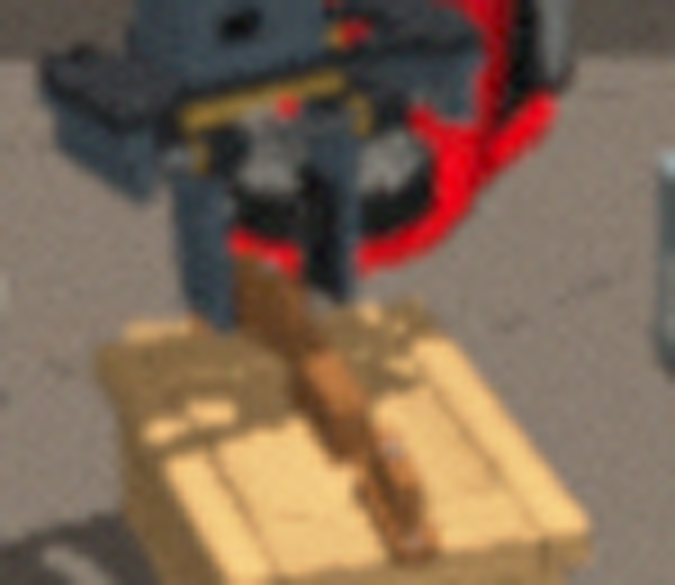

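The fingers straddle the left fin: finger tips are at crop (215,320) and (330,290), and the fin is between them at (270,290). Close and turn.

Call:
send_rows --targets "0 0 0 0 0 0 30; 0 0 0 0 0 0 10; 0 0 0 0 0 0 0; 0 0 0 0 0 0 0; 0 0 0 0 0 0 0; 0 0 0 0 0 0 0; 0 0 0 0 0 0 0; 0 0 0 0 0 0 0" --grip_force 15

```text
time_s: 2.63
ee_pos: [466.8, 292.4, 95.2]
ee_rot: [179.9, -0.0, 122.0]
force: [1.5, 1.3, -0.2]
gripper_width: 11.6
gripper_force: 15.0
```

Call:
send_rows --targets "0 0 0 0 0 -4 0; 0 0 0 0 0 -10 0; 0 0 0 0 0 -17 0; 0 0 0 0 0 -24 0; 0 0 0 0 0 -31 0; 0 0 0 0 0 -38 0; 0 0 0 0 0 -45 0; 0 0 0 0 0 -52 0; 0 0 0 0 0 -59 0; 0 0 0 0 0 -65 0; 0 0 0 0 0 -69 0; 0 0 0 0 0 -72 0"

```text
time_s: 3.63
ee_pos: [466.8, 292.6, 95.2]
ee_rot: [179.9, 0.1, -165.8]
force: [2.1, 2.0, -2.2]
gripper_width: 12.0
gripper_force: 15.0
```

Call:
send_rows --targets "0 0 0 0 0 0 40; 0 0 0 0 0 0 40; 0 0 0 0 0 0 40; 0 0 0 0 0 0 40; 0 0 -0.01 0 0 0 40; 0 0 -0.03 0 0 0 40; 0 0 -0.05 0 0 0 40; 0 0 -0.07 0 0 0 40; 0 0 -0.08 0 0 0 40"

```text
time_s: 4.38
ee_pos: [467.0, 292.5, 178.2]
ee_rot: [179.9, 0.2, -166.0]
force: [0.2, 0.2, 0.1]
gripper_width: 36.4
gripper_force: 0.0
```

```bash
python3 - <<'E'
from h import *
delta((466,292,175,194),(519.5,118,175,104))
E
```

```text
[  -9.8 -181.8   -0. ] rz 90
```

Call:
send_rows --targets "0 -0.005 0 0 0 4 40; -0.001 -0.02 0 0 0 11 40; -0.002 -0.035 0 0 0 18 40; -0.003 -0.05 0 0 0 25 40; -0.004 -0.07 0 0 0 32 50; -0.005 -0.09 0 0 0 39 55; -0.006 -0.11 0 0 0 46 55; -0.007 -0.13 0 0 0 53 55; -0.008 -0.15 0 0 0 60 55; -0.009 -0.165 0 0 0 67 55; -0.0095 -0.177 0 0 0 74 55; -0.0098 -0.1818 0 0 0 80 55"

```text
time_s: 5.38
ee_pos: [519.6, 116.3, 175.1]
ee_rot: [-180.0, 0.0, 113.6]
force: [-0.8, -0.7, 0.3]
gripper_width: 50.3
gripper_force: 0.0
```

Call:
send_rows --targets "0 0 0 0 0 6 55; 0 0 0 0 0 10 55; 0 0 0.01 0 0 10 55; 0 0 0.03 0 0 10 55; 0 0 0.05 0 0 10 55; 0 0 0.065 0 0 10 55; 0 0 0.075 0 0 10 55; 0 0 0.08 0 0 10 55; 0 0 0.08 0 0 10 55; 0 0 0.08 0 0 10 55"

```text
time_s: 6.22
ee_pos: [519.8, 118.0, 95.2]
ee_rot: [180.0, -0.0, 104.0]
force: [1.1, -0.8, -0.1]
gripper_width: 49.9
gripper_force: 0.0
```

```bash
python3 - <<'E'
from h import *
from workcell import eyes
f=eyes.grab_frame("side"); crop(f,275,170,90,75,8,"pics/grip2.png")
E
```

```text
(no output)
```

View pics/grip2.png

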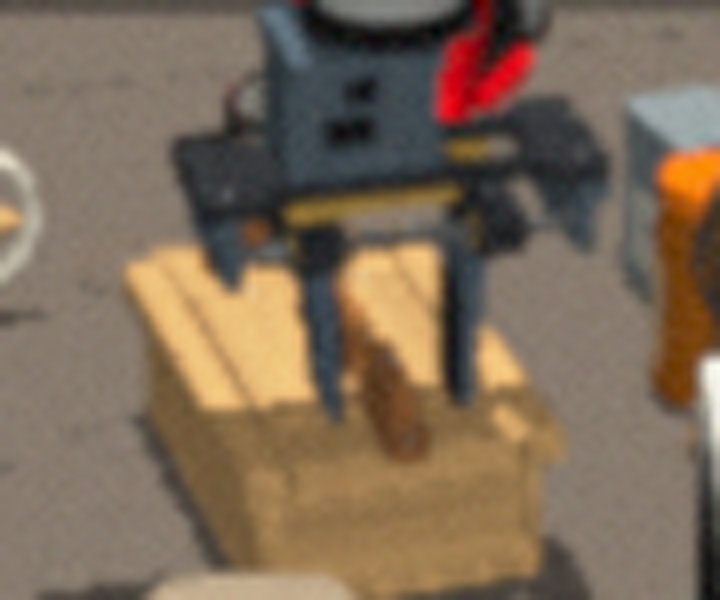

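The right fin at crop (390,390) sits between the finger tips at (335,410) and (460,395). Close and turn by 88°.

Call:
send_rows --targets "0 0 0 0 0 0 30; 0 0 0 0 0 0 10; 0 0 0 0 0 0 0; 0 0 0 0 0 0 0; 0 0 0 0 0 0 0; 0 0 0 0 0 0 0; 0 0 0 0 0 0 0; 0 0 0 0 0 -4 0; 0 0 0 0 0 -11 0; 0 0 0 0 0 -18 0; 0 0 0 0 0 -25 0; 0 0 0 0 0 -32 0"

```text
time_s: 7.27
ee_pos: [520.4, 118.2, 95.1]
ee_rot: [179.9, 0.1, 136.3]
force: [1.6, 0.5, -0.7]
gripper_width: 11.7
gripper_force: 15.0
```

Call:
send_rows --targets "0 0 0 0 0 -7 0; 0 0 0 0 0 -14 0; 0 0 0 0 0 -21 0; 0 0 0 0 0 -28 0; 0 0 0 0 0 -35 0; 0 0 0 0 0 -42 0; 0 0 0 0 0 -49 0; 0 0 0 0 0 -54 0; 0 0 0 0 0 -56 0; 0 0 0 0 0 -56 0; 0 0 0 0 0 -56 0"

```text
time_s: 8.18
ee_pos: [520.5, 118.7, 95.2]
ee_rot: [179.9, 0.1, -168.1]
force: [3.5, 3.8, -1.4]
gripper_width: 12.2
gripper_force: 15.0
```

Call:
send_rows --targets "0 0 0 0 0 0 40; 0 0 0 0 0 0 40; 0 0 0 0 0 0 40; 0 0 0 0 0 0 40; 0 0 -0.01 0 0 0 40; 0 0 -0.03 0 0 0 40; 0 0 -0.05 0 0 0 40; 0 0 -0.07 0 0 0 40; 0 0 -0.08 0 0 0 40; 0 0 -0.08 0 0 0 40"

```text
time_s: 9.02
ee_pos: [520.9, 118.1, 177.9]
ee_rot: [-180.0, 0.3, -168.0]
force: [0.8, 0.6, -1.1]
gripper_width: 36.0
gripper_force: 0.0
```

```bash
python3 - <<'E'
from h import *
delta((519.5,118,175,192),(492.8,205,175,107))
E
```

```text
[ 8.  90.7  0. ] rz 85
```

Call:
send_rows --targets "0 0.004 0 0 0 4 45; 0.001 0.011 0 0 0 11 55; 0.002 0.018 0 0 0 18 55; 0.002 0.026 0 0 0 25 55; 0.003 0.034 0 0 0 32 55; 0.004 0.042 0 0 0 39 55; 0.005 0.05 0 0 0 46 55; 0.005 0.058 0 0 0 53 55; 0.006 0.066 0 0 0 60 55; 0.007 0.074 0 0 0 67 55; 0.007 0.082 0 0 0 74 55; 0.008 0.0907 0 0 0 80 55"

```text
time_s: 10.02
ee_pos: [492.0, 204.9, 173.7]
ee_rot: [-179.9, 0.0, 111.6]
force: [0.5, 1.9, -0.0]
gripper_width: 50.2
gripper_force: 0.0
```

Call:
send_rows --targets "0 0 0 0 0 4 55; 0 0 0 0 0 5 55; 0 0 0 0 0 5 55; 0 0 0 0 0 5 55"

```text
time_s: 10.35
ee_pos: [492.5, 204.6, 174.4]
ee_rot: [-179.9, 0.0, 107.1]
force: [0.4, -0.3, 0.4]
gripper_width: 49.9
gripper_force: 0.0
```

```bash
python3 - <<'E'
from h import *
from workcell import eyes
f=eyes.grab_frame("side"); a=cv2.resize(f["image"][170:250,275:365],None,fx=4.4,fy=4.4)
f=eyes.grab_frame("top"); b=cv2.resize(f["image"][190:270,185:275],None,fx=4.4,fy=4.4)
cv2.imwrite("pics/both.png",np.hstack([a,b]))
E
```

```text
(no output)
```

View pics/both.png

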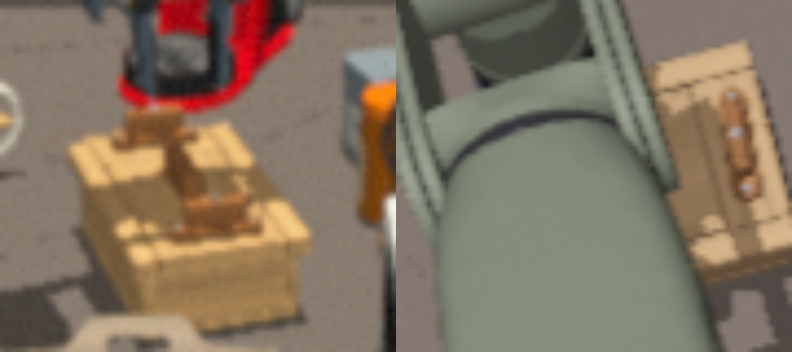

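Both bars now lie along the panel's edges, the left one at (155,130) and the right one at (215,215) in the left half. The panel is still seated. Descend on the pull and grip.

Call:
send_rows --targets "0 0 0.015 0 0 0 55; 0 0 0.035 0 0 0 55; 0 0 0.055 0 0 0 55; 0 0 0.072 0 0 0 55; 0 0 0.083 0 0 0 55; 0 0 0.089 0 0 0 55; 0 0 0.089 0 0 0 40; 0 0 0.089 0 0 0 20; 0 0 0.089 0 0 0 10; 0 0 0.089 0 0 0 10; 0 0 0.089 0 0 0 10; 0 0 0.089 0 0 0 10" --grip_force 25

```text
time_s: 11.45
ee_pos: [493.2, 205.2, 86.7]
ee_rot: [179.9, -0.0, 107.0]
force: [0.3, 0.2, 3.3]
gripper_width: 18.1
gripper_force: 25.0
```

```bash
python3 - <<'E'
from h import *
from workcell import eyes
f=eyes.grab_frame("top"); crop(f,295,205,155,90,5,"pics/tray.png")
E
```

```text
(no output)
```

View pics/tray.png

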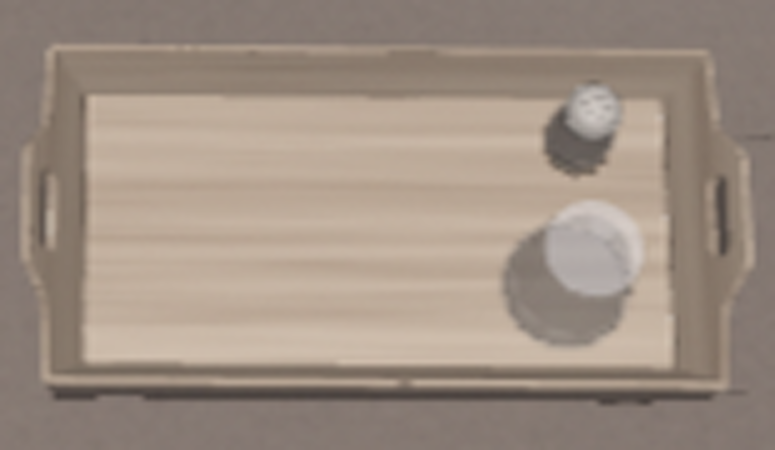

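Tray floor corners in the crop are (85,95), (660,100), (672,368) and (82,363). The tumbler (595,250) and shaker (593,110) are at the right, and the left two-thirds is free. Lift gently while I compute the target.

Call:
send_rows --targets "0 0 -0.003 0 0 0 10; 0 0 -0.008 0 0 0 10; 0 0 -0.015 0 0 0 10; 0 0 -0.025 0 0 0 10; 0 0 -0.037 0 0 0 10; 0 0 -0.05 0 0 0 10; 0 0 -0.065 0 0 0 10; 0 0 -0.08 0 0 0 10; 0 0 -0.095 0 0 0 10; 0 0 -0.108 0 0 0 10; 0 0 -0.116 0 0 0 10; 0 0 -0.12 0 0 0 10"

```text
time_s: 12.5
ee_pos: [493.3, 205.2, 207.9]
ee_rot: [179.8, -0.0, 107.0]
force: [-0.1, -0.2, -1.7]
gripper_width: 18.2
gripper_force: 25.0
```

```bash
python3 - <<'E'
from h import *
from workcell import eyes
f=eyes.grab_frame("top"); b=lambda u,v,z: back(f,(295+(u+.5)/5-.5,205+(v+.5)/5-.5),z)
c=[b(*p,8) for p in [(85,95),(660,100),(672,368),(82,363)]]
o=[b(*p,48) for p in [(50,47),(710,52),(727,385),(45,382)]]
print(np.round(c,0)[:,:2].tolist(), np.mean(c,axis=0).round(),np.round(o)[:,:2].tolist(),np.mean(o,axis=0).round())
m=np.mean(o,axis=0)
d=(o[0]+o[3]-o[1]-o[2]); yaw=np.degrees(np.arctan2(d[1],d[0]))-90; print(yaw)
t=m+R.from_euler('z',yaw,degrees=True).apply([0,45,0]); print(t)
delta((492.8,205,206,107),(t[0],t[1],206,90+yaw))
print(c and [b(*p,95).round() for p in [(593,105),(595,250)]])
g=eyes.grab_frame("side"); crop(g,270,150,105,105,5,"pics/lift.png")
E
```

```text
[[544.0, -26.0], [550.0, -386.0], [380.0, -388.0], [373.0, -29.0]] [ 462. -207.    8.] [[562.0, -4.0], [569.0, -409.0], [362.0, -412.0], [353.0, -8.0]] [ 462. -208.   48.]
1.1711308318150202
[ 460.66747857 -163.37656706   48.        ]
[-342.9 -138.4   -0. ] rz 15.8
[array([ 519., -328.,   95.]), array([ 431., -327.,   95.])]
```

View pics/lift.png

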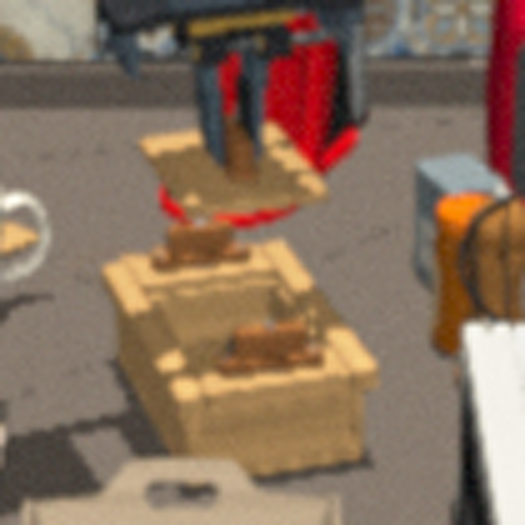

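The panel hangs level at crop (235,170), the box is open below it, and both buttons are aside. Carry it to the tray.

Call:
send_rows --targets "-0.008 -0.003 0 0 0 0.5 10; -0.025 -0.01 0 0 0 1.5 10; -0.05 -0.02 0 0 0 3 10; -0.08 -0.032 0 0 0 4.5 10; -0.11 -0.044 0 0 0 6 10; -0.14 -0.056 0 0 0 7.5 10; -0.17 -0.069 0 0 0 9 10; -0.2 -0.081 0 0 0 10.5 10; -0.23 -0.093 0 0 0 12 10; -0.26 -0.105 0 0 0 13.5 10; -0.285 -0.115 0 0 0 14.5 10; -0.305 -0.123 0 0 0 15.3 10"

```text
time_s: 13.6
ee_pos: [462.8, -125.1, 205.0]
ee_rot: [-179.9, 0.0, 91.5]
force: [1.1, -0.0, -0.8]
gripper_width: 17.8
gripper_force: 25.0
```

```bash
python3 - <<'E'
from h import *
M=R.from_euler('xyz',[180,0,107],degrees=True).as_matrix()
p=np.array([492.8,205,206])+M@[-305,-123,0]; print(p)
delta((*p,91.7),(461,-163,206,91.2))
E
```

```text
[ 464.34788496 -122.63467025  206.        ]
[-40.2  -4.5  -0. ] rz 0.5
```

Call:
send_rows --targets "-0.015 -0.001 0 0 0 0.5 10; -0.03 -0.003 0 0 0 0.5 10; -0.038 -0.004 0.005 0 0 0.5 10; -0.04 -0.0045 0.02 0 0 0.5 10; -0.04 -0.0045 0.045 0 0 0.5 10; -0.04 -0.0045 0.075 0 0 0.5 10; -0.04 -0.0045 0.1 0 0 0.5 10; -0.04 -0.0045 0.12 0 0 0.5 10; -0.04 -0.0045 0.138 0 0 0.5 10; -0.04 -0.0045 0.15 0 0 0.5 10; -0.04 -0.0045 0.158 0 0 0.5 10; -0.04 -0.0045 0.162 0 0 0.5 10"

```text
time_s: 14.6
ee_pos: [459.7, -162.3, 42.3]
ee_rot: [-179.8, -0.1, 91.2]
force: [0.5, -0.2, -1.2]
gripper_width: 17.9
gripper_force: 25.0
```

Call:
send_rows --targets "0 0 0.004 0 0 0 10; 0 0 0.008 0 0 0 10; 0 0 0.011 0 0 0 10; 0 0 0.0135 0 0 0 10; 0 0 0.0155 0 0 0 10; 0 0 0.0165 0 0 0 10; 0 0 0.0175 0 0 0 10; 0 0 0.0175 0 0 0 10; 0 0 0.0175 0 0 0 10"

```text
time_s: 15.35
ee_pos: [461.0, -162.8, 26.5]
ee_rot: [180.0, 0.0, 91.2]
force: [-0.1, -0.5, -2.0]
gripper_width: 17.9
gripper_force: 25.0
```

Call:
send_rows --targets "0 0 0.0007 0 0 0 10; 0 0 0.0014 0 0 0 10; 0 0 0.002 0 0 0 10; 0 0 0.0025 0 0 0 10; 0 0 0.0025 0 0 0 10; 0 0 0.0025 0 0 0 10"

```text
time_s: 15.85
ee_pos: [461.0, -162.8, 24.7]
ee_rot: [180.0, 0.0, 91.2]
force: [-2.2, 0.3, 6.2]
gripper_width: 18.2
gripper_force: 25.0
```

Contact (+6 N). Release and rise.

Call:
send_rows --targets "0 0 0 0 0 0 25; 0 0 0 0 0 0 35; 0 0 0 0 0 0 50; 0 0 0 0 0 0 50; 0 0 0 0 0 0 50; 0 0 -0.01 0 0 0 50; 0 0 -0.03 0 0 0 50; 0 0 -0.06 0 0 0 50; 0 0 -0.09 0 0 0 50; 0 0 -0.12 0 0 0 50; 0 0 -0.14 0 0 0 50; 0 0 -0.15 0 0 0 50"

```text
time_s: 16.85
ee_pos: [462.3, -163.3, 176.8]
ee_rot: [179.7, 0.1, 91.2]
force: [-0.1, 0.0, -0.1]
gripper_width: 46.1
gripper_force: 0.0
```

```bash
python3 - <<'E'
from h import *
from workcell import eyes
f=eyes.grab_frame("side"); crop(f,255,160,110,190,3.1,"pics/end.png")
E
```

```text
(no output)
```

View pics/end.png

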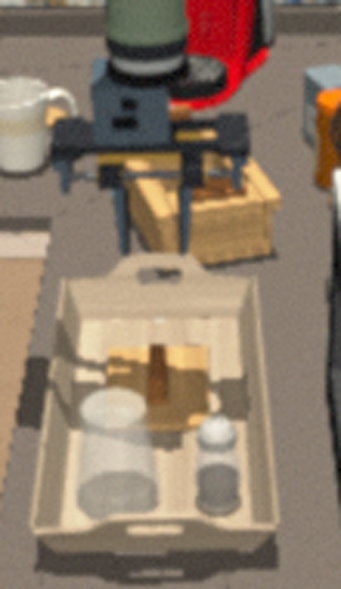

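The panel lies flat and pull-up on the tray floor at crop (158,385), released and clear of the tumbler and shaker. The gripper is free above it.

```bash
python3 -c "
from workcell import env
print(env.job_done())"
```

```text
the job is handed in; nothing more can be done
None
```

The job is handed in: I turned both buttons aside, lifted the panel out, and set it down flat, pull side up, on the free part of the tray floor, without touching the other things; no verdict came back.

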